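Ready the skin-scan console for the next session

ROBOT

A 6-joint arm with a two-finger parallel gripper is mounted at the origin on a cart in front of the work surface, level with it; the furniture and walls round the work are solid. World frame = base frame: x ahead of the robot, y to its left, z up, the work surface at z = 0. Lengths are in m, angles in rad, forces in N, time in s.
With the tool pointing down it reaches from about 0.375 to 0.9 m from the base axis. Payload 3.1 kg.
Tool frame: the origin (TCP) lies on the centre line of the jaws, within the pads' length; the fingertips stand 19 mm ahead of it and the grasp point (between the pads) is the TCP; z points along the fingers, y is the line along which they close (so a half turn about z gives the same grasp; the last joint's range is limited). The gripper opens to 85 mm and grips with 20 to 120 N. Pads are 22 mm wide; open, the fingers measure 114 mm over their backs; the gripper's body (76 mm by 85 mm) begins 54 mm behind the grasp point. The pads swing forward as they close: fully open they stand 13 mm farther back than shut.
Start: joints at [1.129, 0.527, 1.433, -0, 1.181, -0.178], TCP at [0.163, 0.603, 0.214] pointing down, gripper open.
Joint ranges: [-3.08, 3.08], [-0.75, 2.2], [0.22, 2.44], [-1.43, 4.57], [0, 2.65], [-2.85, 2.85]. Speed limits (rad/s): [2.79, 2.79, 3.14, 3.14, 3.14, 3.14].

INTERFACE

Orientations are given as a unit quaternion [x, y, z, w].
In Python, from station import manip, cams, sign_off gives the robot as it stands.
- The arm moves only by the tool carry_out, never from a script. Its argument "targets" is a list that holds one entry, the list of rows, each a list of 7 numbers: the shift along the tool's x, y, z in cm, then the turn, a rotation vector about the tool's x, y, z in degrees, then the finger opening in cm, from 0 to 8.54. A call has 1 to 12 rows; each row is the pose to reach, as a shift and turn from the pose commanded when the call began, along the tool's axes at that moment; what a row does not reach only later rows make up. A row lasts 1/12 s, in which the tool goes at most 41.7 mm and 7.16 degrees, less where a joint would pass 70% of its speed; a pose out of reach is approached as far as the arm can. A call with a gripper value outside its range is refused whole. The fingers move at their own pace and stop on an object; "force" is the grip in N (left out, the last holds). Time passes only in rows, so rows that repeat a pose let the fingers close. It gives the time, the measured TCP pose, the force, the opening and the grip force at its end, in the units of the state.
- manip.sense(): the state, without advancing time (a new reading comes with each control period).
- cams.snapshot(name): name is "scene" or "top" or "wrist"; returns the picture (420x560x3 uint8, red, green, blue); there is no depth.
- cams.camera_info(name): a dict with "K" (3x3 intrinsics, pixels), "T" (4x4, takes a point from camera to world coordinates). Camera axes: x right, y down, z forward; pixel columns grow to the right and rows downward; lengths in m; the calibration is good to about 2 mm. A picture is of the moment at which its call begins: read the wrist's pose just before it. camera_info takes no time and is no camera call; for the wrist camera it gives the pose at the moment of the call.
- sign_off(): hands the job in; it is judged then, once.
The state is a dict: "t": time; "q": joint angles; "qd": joint speeds; "tau": joint torques, N m; "tcp_pos": TCP position; "tool_rot": TCP orientation; "force": force on the tool from outside, world axes, zero at the start; "ft_torque": the same for the moment, N m; "finger_gap": opening from 0.0 (shut) to 1.0 (fully open); "gripper_force": force on a finger pad.
Only numpy, scipy, OpenCV 4.12 (cv2) and the standard library are available. Lean on these libraries where they do the work, as an engineer would, in place of code of your own. Each camera call takes 0.05 s, during which the arm holds its last target. There are 200 camera calls.

TASK

Get the skin-scan console ready: first lay the black handpiece down in the two-forked rest beside it, either way round. Then turn the left (focus) knob until its pointer stands squarely opposite the small raised metal tab, without shifting the tab; after that turn the right (light) knob until its pointer stands squarely at the one long mark of its scale. Last, tip the lever on top of the console fully over to the far side, and leave the other things where they stand.

Things in the scene. Friction and masses are not known exactly. Their poses are not given: they have to be found in the camera images.
- handpiece: Black wand-shaped treatment handpiece, 171 mm long, lying flat on its straight grip; a disc head at the -y end overhangs on one side. Origin on its underside; own y axis along its length, z up. The straight grip to take hold of is 24 mm wide (x), 26 mm high, 150 mm long (y -68 to +82 mm). Loose, 0.16 kg.
- handpiece_mid (a point): Point on the underside of the handpiece, midway along and across its straight grip, 3 mm in x and 7 mm in y from the body's origin; same axes as the handpiece.
- rest: Fixed rest: aluminium foot plate 150 x 70 x 8 mm with two white forks (at x = -52 and +52 mm, 16 mm thick). Channel along its x axis, 32 mm wide, wider at the top; floor 20 mm and fork tips 49 mm above the worktop; forks at most 60 mm wide outside. Between the forks 88 mm are free for the fingers, down to the foot plate. Origin: centre of the underside.
- rest_seat (a point): Middle of the channel's floor, 20 mm above the worktop; x along the channel, z up. A seated handpiece has handpiece_mid here.
- console: Fixed white wedge-shaped console, 140 mm deep (x), 220 mm wide (y), origin at the centre of its underside, front to -x. Its control panel slopes at 25 degrees, from 50 mm height at the front edge (x = -70 mm) to 96 mm at x = +30 mm; its normal leans towards the front. Behind it is a flat deck 96 mm high.
- focus (a joint): Angle (rad) of the left knob, the focus knob, about the panel's normal; grows counter-clockwise seen from in front of the panel; 0 when its pointer points straight up the slope. Range -1.6 to 1.6. Stays where it is left.
- focus_grip (a point): On the focus knob's axis, 22 mm above the panel. Axes turn with the knob: x along the grip bar to the pointer, z along the panel's normal. Black knob: skirt of 33 mm radius, 8 mm high; on it a straight grip bar 64 mm long (x), 16 mm wide (y), 8 to 32 mm above the panel. The pointer end has a small nose and a white line along the top.
- focus_tip (a point): Tip of the focus knob's pointer, 40 mm from its axis, 5 mm above the panel.
- focus_tab (a point): The preset: raised aluminium tab beside the focus knob's skirt, 11 mm long radially, 9 mm wide, 8 mm high, stiff, set anywhere round the upper side. The point lies 40 mm from the knob's axis at the tab's inner end, 5 mm above the panel, where the pointer's tip comes when it faces the tab.
- light (a joint): Angle (rad) of the right knob, the light knob; same sense and zero as the focus knob. Range -1.6 to 1.6. Stays where it is left.
- light_grip (a point): On the axis of the light knob, 22 mm above the panel; same shape and axes as the focus knob, 106 mm to its right.
- light_tip (a point): Tip of the light knob's pointer, 40 mm from its axis, 5 mm above the panel.
- light_mark (a point): The one long mark (15 mm, black, raised) of the light knob's scale of seven marks, the third counted from the right; the point lies on it 40 mm from the knob's axis, 5 mm above the panel.
- lever (a joint): Angle (rad) of the black lever on the deck of the console: 0 leaning to the front, 1.0 fully over to the far side. Stays where it is left, turns easily.
- lever_tip (a point): Centre of the black ball (26 mm) at the lever's end, 70 mm from its pivot; the pivot lies 116 mm above the worktop, at x = 50 mm, y = 0 of the console, and turns about the console's y axis.
- cotton_pads: Bystander: stack of white cotton pads, 58 mm across, 43 mm high. Origin under its centre.
- timer: Bystander: square white timer 62 mm with a round knob, 36 mm high. Origin under its centre.
- electrode: Bystander: white disc-shaped electrode head 45 mm across with a stem, 46 mm high. Origin under its centre.

How it is judged:
On the way, in this order (a step that is already met when the one before it is completed fails the run):
1. the handpiece lies in the rest, let go (x of handpiece_mid in the frame of rest_seat between -0.022 and 0.022 m and y of handpiece_mid in the frame of rest_seat between -0.007 and 0.007 m and z of handpiece_mid in the frame of rest_seat below 0.005 m and angle between the y axis of handpiece and the x axis of rest, either way round below 0.15 rad and contact force between handpiece and the fingers below 0.2 N), for 0.2 s.
2. the focus pointer stands at the tab, knob let go (distance between focus_tip and focus_tab below 0.006 m and contact force between console and the fingers below 0.2 N), for 0.2 s.
3. the light pointer stands at the long mark, knob let go (distance between light_tip and light_mark below 0.006 m and contact force between console and the fingers below 0.2 N), for 0.2 s.
4. the lever is fully over to the far side (value of joint lever above 0.85 rad), for 0.1 s.
At the end, for the whole second after the job is handed in: Handpiece at rest on the channel floor of both forks (within 22 mm along, 7 mm across, 5 mm in height, 0.15 rad, either way round), focus pointer's tip within 6 mm of the tab's point, light pointer's tip within 6 mm of the long mark's point, lever beyond 0.85 rad (x of handpiece_mid in the frame of rest_seat between -0.022 and 0.022 m and y of handpiece_mid in the frame of rest_seat between -0.007 and 0.007 m and z of handpiece_mid in the frame of rest_seat below 0.005 m and angle between the y axis of handpiece and the x axis of rest, either way round below 0.15 rad and linear speed of handpiece below 0.02 m/s and distance between focus_tip and focus_tab below 0.006 m and distance between light_tip and light_mark below 0.006 m and value of joint lever above 0.85 rad); the robot touches nothing.
It fails at once if the tab was shifted by more than 3 mm (distance of focus_tab from where it was at the start of the episode above 0.003 m).
It fails at once if a bystander (cotton pads, timer, electrode) was moved by more than 25 mm (distance of any of cotton_pads, timer, electrode from where it was at the start of the episode above 0.025 m).
It also fails if it takes over 66 s, if anything falls off the work surface, if the arm or the gripper's body presses on something with over 40 N, if the wrist force passes 120 N, or if a joint passes its speed limit or range.

## Working session

There is one attempt and no reset: what is moved stays moved. The work goes in short steps, Python scripts to look and compute and a tool call to move; the robot and the scene stay as the last step left them, time stands still between calls to the robot, and variables do not carry over. Pictures are saved under pics/ and viewed, at most 10 in all, crops included, and the job is handed in when it is done.

Besides the shell and the picture viewer there is one more tool, called after "Emit:" as a command line: name --argument value ..., lists and objects as JSON in quotes. carry_out: Moves the arm, as the interface text tells. Its arguments: {"type":"object","properties":{"targets":{"type":"array"},"force":{"type":"number"}},"required":["targets"]}

```bash
mkdir -p pics; ls
python3 - <<'E'
from station import manip, cams
import cv2,json
s=manip.sense(); print({k:s[k] for k in('t','tcp_pos','tool_rot','finger_gap')})
for n in("scene","top"):
    cv2.imwrite(f"pics/{n}0.png",cams.snapshot(n)[:,:,::-1]); i=cams.camera_info(n); print(n,i["K"],i["T"])
E
```

```text
pics
{'t': 0.0, 'tcp_pos': array([0.16261163, 0.60268148, 0.21264914]), 'tool_rot': array([ 1.31509122e-01,  9.91314365e-01, -1.03919464e-03, -3.17281080e-04]), 'finger_gap': 1.0010387200071733}
scene [[502.92390631   0.         282.00272827]
 [  0.         502.92390631 210.87234708]
 [  0.           0.           1.        ]] [[ 0.89651788 -0.29454     0.33091068  0.1073782 ]
 [-0.44300455 -0.598807    0.66721597 -0.75405856]
 [ 0.00162984 -0.74476598 -0.66732374  0.95523829]
 [ 0.          0.          0.          1.        ]]
top [[498.59591745   0.         266.9650409 ]
 [  0.         498.59591745 215.97226995]
 [  0.           0.           1.        ]] [[-0.01329409 -0.99541209  0.0947525   0.41566532]
 [-0.99986057  0.01227598 -0.01131971  0.04117973]
 [ 0.0101046  -0.09488978 -0.9954365   1.09810944]
 [ 0.          0.          0.          1.        ]]
```

View pics/scene0.png

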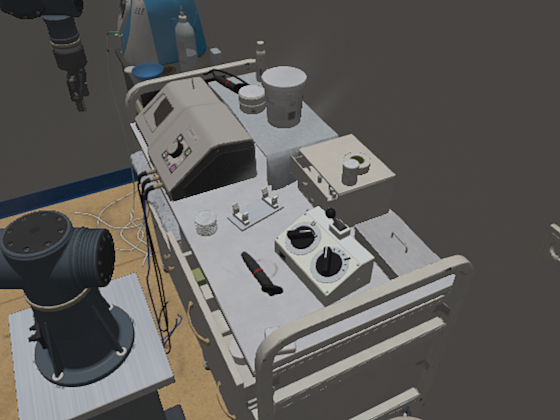

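View pics/top0.png

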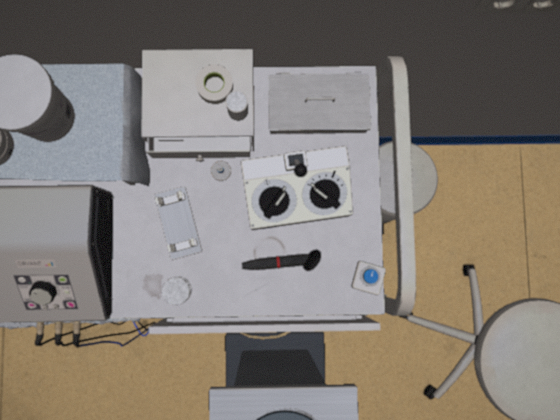

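The scene view shows the rest near (256,207), the handpiece near (262,272), the knobs at (302,237) and (329,263), and the lever ball at (331,213). In the top view these are the rest at (178,222), the handpiece at (280,262), the knobs at (274,202) and (325,194), and the ball at (301,170). I'll take enlarged crops of both.

Run:
```python
import cv2
a=cv2.imread("pics/top0.png")[135:285,150:350]; cv2.imwrite("pics/topc.png",cv2.resize(a,None,fx=4,fy=4,interpolation=cv2.INTER_CUBIC))
a=cv2.imread("pics/scene0.png")[175:310,200:380]; cv2.imwrite("pics/scenec.png",cv2.resize(a,None,fx=4.4,fy=4.4,interpolation=cv2.INTER_CUBIC))
```

```text
(no output)
```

View pics/topc.png

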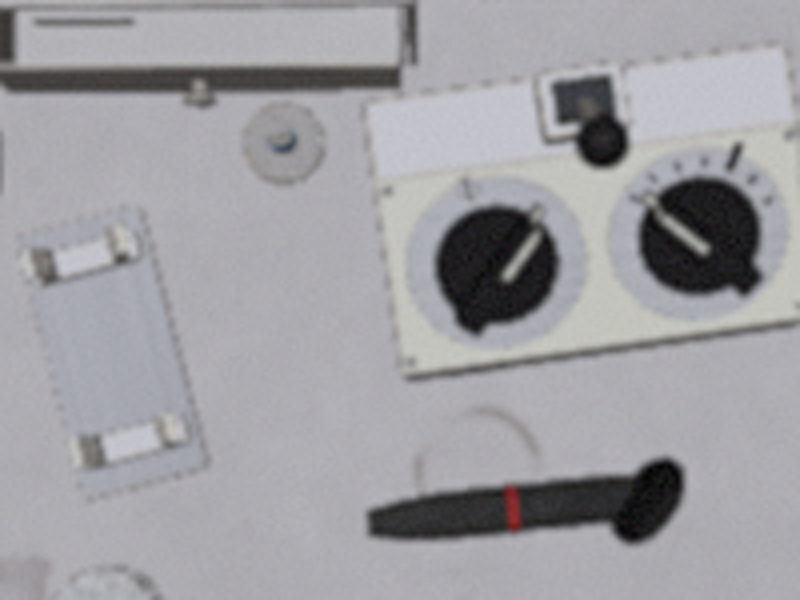

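View pics/scenec.png

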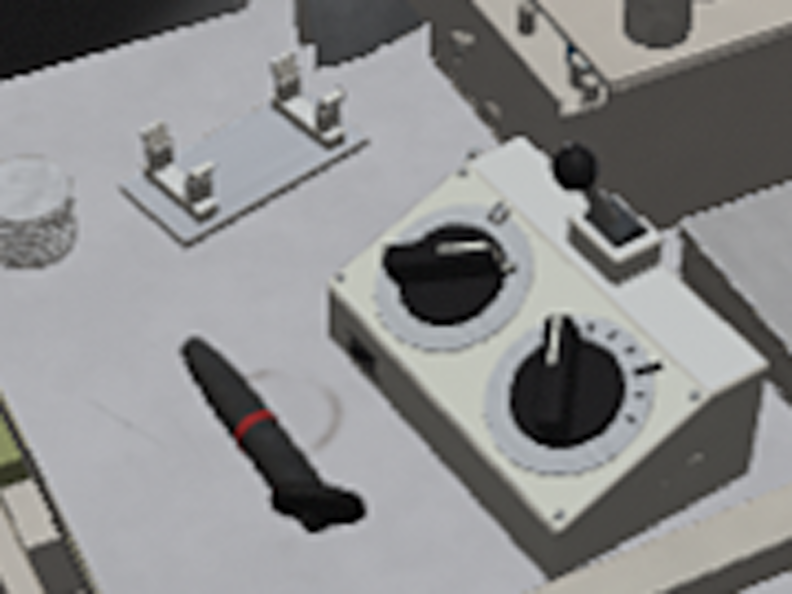

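The crops show:

| Item | Top crop | Scene crop |
|---|---|---|
| Focus pointer | (538,212) | (505,262) |
| Tab | (467,187) | (499,213) |
| Light pointer | (648,198) | (560,318) |
| Long mark | (735,155) | (650,368) |
| Lever ball | (602,140) | (575,165) |
| Rest forks | (82,258), (132,440) | – |
| Handpiece tail | (370,523) | (187,345) |
| Handpiece ring | (513,508) | (254,424) |

Next I fit the poses.

```bash
cat > h.py <<'E'
import numpy as np
from scipy.optimize import least_squares
from scipy.spatial.transform import Rotation as R
from station import manip, cams
I={n:cams.camera_info(n) for n in("scene","top")}
def full(n,p):
    o,f=((150,135),4) if n=="top" else ((200,175),4.4)
    return (np.array(p)+.5)/f-.5+o
def proj(n,P,i=None):
    i=i or I[n]; T=i["T"]; c=(np.asarray(P)-T[:3,3])@T[:3,:3]; c=c@i["K"].T; return c[...,:2]/c[...,2:]
def ray(n,p,i=None):
    i=i or I[n]; d=i["T"][:3,:3]@np.linalg.solve(i["K"],[*p,1]); return i["T"][:3,3],d
def at_z(n,p,z):
    o,d=ray(n,p); return o+d*(z-o[2])/d[2]
def tri(*L):  # list of (cam,pix[,info])
    A=0;b=0
    for l in L:
        o,d=ray(*l); d=d/np.linalg.norm(d); M=np.eye(3)-np.outer(d,d); A=A+M;b=b+M@o
    return np.linalg.solve(A,b)
def w(pose,P):
    c,s=np.cos(pose[2]),np.sin(pose[2]); P=np.atleast_2d(P)
    return np.c_[pose[0]+c*P[:,0]-s*P[:,1],pose[1]+s*P[:,0]+c*P[:,1],P[:,2]+(pose[3] if len(pose)>3 else 0)]
def fit(obs,x0):
    f=lambda x:np.concatenate([(proj(n,w(x,P)[0])-full(n,p)) for n,P,p in obs])
    r=least_squares(f,x0,loss="soft_l1"); return r.x,r.fun.reshape(-1,2).round(1)
E
python3 - <<'E'
from h import *
np.set_printoptions(precision=4,suppress=True)
C,r=fit([("top",(-.07,.11,.05),(408,378)),("scene",(-.07,.11,.05),(333,285)),("scene",(-.07,-.11,.05),(552,538)),("top",(.07,.11,.096),(365,103)),
("scene",(.07,.11,.096),(515,138)),("top",(.07,-.11,.096),(783,43)),("scene",(.07,-.11,.096),(768,365)),("top",(.03,.11,.096),(378,180))],[.5,0,.1,0]);print("console",C,r.tolist())
P=[("top",(.075,.035,.008),(20,233)),("top",(.075,-.035,.008),(143,205)),("top",(-.075,-.035,.008),(208,465)),("top",(-.075,.035,.008),(87,500)),
("scene",(-.075,.035,.008),(123,188)),("scene",(-.075,-.035,.008),(188,243)),("scene",(.075,-.035,.008),(367,142))]
Q,r=fit(P,[.5,.2,.2,0]);print("rest",Q,r.tolist())
for nm,a,b in[("focus disc",(495,262),(453,277)),("light disc",(699,232),(568,395)),("ball",(602,140),(575,165)),("tail",(370,523),(187,345)),("ring",(513,508),(254,424)),
 ("tab",(467,187),(499,213)),("ftip",(538,212),(505,262)),("mark",(735,155),(650,368)),("ltip",(648,198),(560,318)),("bar",(0,0),(0,0))][:-1]:
    X=tri(("top",full("top",a)),("scene",full("scene",b)))
    d=X-[C[0],C[1],0]; c,s=np.cos(C[2]),np.sin(C[2]); print(nm,X,"in console",[c*d[0]+s*d[1],-s*d[0]+c*d[1],d[2]],(proj("top",X)-full("top",a)).round(1))
# handpiece axis from top at z=.013
for p in[(370,523),(513,508),(620,497)]: print(at_z("top",full("top",p),.013))
E
```

```text
console [ 0.5707 -0.0361  0.1321 -0.0005] [[-0.8, 0.6], [-2.6, 0.3], [0.6, 0.1], [-0.3, 0.1], [1.1, -0.2], [1.4, -0.0], [0.6, 0.3], [-0.8, -0.0]]
rest [ 0.5088  0.2235  0.2495 -0.0013] [[-0.1, 0.4], [-0.0, -0.7], [0.6, 0.0], [-0.4, -0.4], [-1.0, -0.2], [-0.6, 0.7], [0.7, -0.2]]
focus disc [0.5461 0.0158 0.0739] in console [np.float64(-0.017569475499567916), np.float64(0.05465760065780803), np.float64(0.07387952674092838)] [ 0.  -0.1]
light disc [ 0.5599 -0.0901  0.0738] in console [np.float64(-0.01778874778081655), np.float64(-0.052086965676311096), np.float64(0.07378223777603603)] [-0.1  0.2]
ball [ 0.5893 -0.0324  0.1805] in console [np.float64(0.01890101666733434), np.float64(0.0012608535885851395), np.float64(0.180526104572203)] [ 0.  -0.1]
tail [0.411  0.0844 0.0164] in console [np.float64(-0.14244040879946598), np.float64(0.1404462394446136), np.float64(0.016384460650163222)] [-0.2  0.6]
ring [0.4185 0.0071 0.0224] in console [np.float64(-0.14515409813532057), np.float64(0.06284065042371263), np.float64(0.022377186763641078)] [-0.1  0.3]
tab [0.582  0.0299 0.0965] in console [np.float64(0.019925111768643856), np.float64(0.06391165900738541), np.float64(0.09647381417461419)] [ 0.1 -0.2]
ftip [ 0.5678 -0.0055  0.0953] in console [np.float64(0.0011127208925807547), np.float64(0.03068163919371904), np.float64(0.09531713484403785)] [-0.2  0.4]
mark [ 0.5974 -0.1073  0.0935] in console [np.float64(0.017135295554648378), np.float64(-0.07409377993647964), np.float64(0.0934722871297545)] [ 0.1 -0.2]
ltip [ 0.5722 -0.0606  0.1002] in console [np.float64(-0.001707709379242024), np.float64(-0.024459230796708326), np.float64(0.10018894833073679)] [-0.4  1. ]
[0.4122 0.084  0.013 ]
[0.4193 0.0065 0.013 ]
[ 0.4244 -0.0516  0.013 ]
```

```bash
cat >> h.py <<'E'
def goto(p,zax,yaz=None,ydir=None):
    """shift (cm) and turn (deg) from the current pose to TCP p, tool z along zax, tool y near ydir"""
    s=manip.sense(); T=R.from_quat(s["tool_rot"])
    z=np.array(zax,float); z/=np.linalg.norm(z)
    y=np.array([np.cos(yaz),np.sin(yaz),0]) if ydir is None else np.array(ydir,float)
    y-=z*(y@z); y/=np.linalg.norm(y)
    G=R.from_matrix(np.c_[np.cross(y,z),y,z])
    return np.r_[T.inv().apply(np.array(p)-s["tcp_pos"])*100,(T.inv()*G).as_rotvec(degrees=True)].round(2)
E
python3 - <<'E'
from h import *
np.set_printoptions(precision=3,suppress=True)
print("machine knob",tri(("top",(42,292)),("scene",(177,150))))
for z in(0,.1,.2,.3): print(z,at_z("top",(110,188),z),at_z("top",(108,320),z), "scene bottom corner",at_z("scene",(183,194),z),at_z("scene",(250,150),z), at_z("scene",(190,82),z),at_z("scene",(137,112),z))
print("pads",at_z("top",(175,291),.043),"timer",at_z("top",(369,277),.03),"el",at_z("top",full("top",(284,143)),.03))
print(goto((.25,.40,.42),(0,0,-1),1.0)); print(goto((.4186,.0085,.12),(0,0,-1),.09))
E
```

```text
machine knob [0.369 0.472 0.106]
0 [0.587 0.376 0.   ] [0.298 0.375 0.   ] scene bottom corner [ 0.352  0.397 -0.   ] [0.62  0.517 0.   ] [0.593 1.053 0.   ] [0.346 0.918 0.   ]
0.1 [0.571 0.345 0.1  ] [0.309 0.345 0.1  ] scene bottom corner [0.326 0.277 0.1  ] [0.566 0.384 0.1  ] [0.542 0.863 0.1  ] [0.321 0.743 0.1  ]
0.2 [0.556 0.315 0.2  ] [0.32  0.315 0.2  ] scene bottom corner [0.3   0.156 0.2  ] [0.512 0.251 0.2  ] [0.491 0.674 0.2  ] [0.296 0.568 0.2  ]
0.3 [0.54  0.284 0.3  ] [0.33  0.284 0.3  ] scene bottom corner [0.275 0.036 0.3  ] [0.459 0.118 0.3  ] [0.44  0.485 0.3  ] [0.271 0.393 0.3  ]
pads [0.361 0.224 0.043] timer [ 0.384 -0.187  0.03 ] el [0.618 0.128 0.03 ]
[-13.71 -17.34 -20.7   -0.11  -0.    17.59]
[-40.21 -50.68   9.36  -0.11   0.05  69.73]
```

Emit:
carry_out --targets '[[[0, 0, -18, 0, 0, 0, 6], [0, 0, -18, 0, 0, 0, 6], [0, 0, -18, 0, 0, 0, 6], [0, 0, -18, 0, 0, 0, 6], [-40, -50.5, -18, 0, 0, 70, 6], [-40, -50.5, -18, 0, 0, 70, 6], [-40, -50.5, -18, 0, 0, 70, 6], [-40, -50.5, -18, 0, 0, 70, 6], [-40, -50.5, -18, 0, 0, 70, 6], [-40, -50.5, -18, 0, 0, 70, 6], [-40, -50.5, -18, 0, 0, 70, 6], [-40, -50.5, -18, 0, 0, 70, 6]]]' --force 40

```text
t: 1.1
tcp_pos: [0.2944, 0.2953, 0.3869]
tool_rot: [0.593, 0.805, -0.0, -0.0]
force: [1.5, -0.1, 0.1]
finger_gap: 0.704
gripper_force: 0.0
```

Run:
```python
from h import *
s=manip.sense(); print(s["t"],s["tcp_pos"],s["finger_gap"]); print(goto((.4186,.0085,.15),(0,0,-1),.09))
```

```text
1.1 [0.29442484 0.2952576  0.38693724] 0.7040680035485142
[-3.106e+01  3.350e+00  2.370e+01 -2.000e-02  1.000e-02  1.213e+01]
```

Emit:
carry_out --targets '[[[-31, 3.3, 5, 0, 0, 12, 6], [-31, 3.3, 5, 0, 0, 12, 6], [-31, 3.3, 5, 0, 0, 12, 6], [-31, 3.3, 5, 0, 0, 12, 6], [-31, 3.3, 5, 0, 0, 12, 6], [-31, 3.3, 5, 0, 0, 12, 6], [-31, 3.3, 23.7, 0, 0, 12, 6], [-31, 3.3, 23.7, 0, 0, 12, 6], [-31, 3.3, 23.7, 0, 0, 12, 6], [-31, 3.3, 23.7, 0, 0, 12, 6], [-31, 3.3, 23.7, 0, 0, 12, 6], [-31, 3.3, 23.7, 0, 0, 12, 6]]]'

```text
t: 2.1
tcp_pos: [0.4157, 0.0111, 0.1432]
tool_rot: [0.673, 0.74, -0.004, -0.007]
force: [-1.8, 0.0, 0.5]
finger_gap: 0.705
gripper_force: 0.0
```

Run:
```python
from h import *
import cv2
s=manip.sense(); print(s["t"],s["tcp_pos"],s["finger_gap"],s["q"].round(2)); i=cams.camera_info("wrist"); print(i)
im=cams.snapshot("wrist"); cv2.imwrite("pics/w1.png",im[:,:,::-1]); print(goto((.4186,.0085,.026),(0,0,-1),.09))
print(proj("wrist",[(.4186,.0085,.026),(.4112,.084,.013)],i))
```

```text
2.1 [0.41571558 0.01106006 0.14324412] 0.7045023311050678 [-0.24  0.38  2.   -0.    0.78 -0.34]
{'K': array([[338.83762422,   0.        , 280.64442774],
       [  0.        , 338.83762422, 210.26628126],
       [  0.        ,   0.        ,   1.        ]]), 'T': array([[ 0.99530449,  0.09545909,  0.01601651,  0.40927358],
       [ 0.09554243, -0.94238004, -0.32061115,  0.09387268],
       [-0.01551161,  0.32063597, -0.94707548,  0.30483483],
       [ 0.        ,  0.        ,  0.        ,  1.        ]])}
[-0.38  0.28 12.06 -0.64 -0.23  0.3 ]
[[286.97859772 200.89977309]
 [287.31116794 108.36133432]]
```

View pics/w1.png

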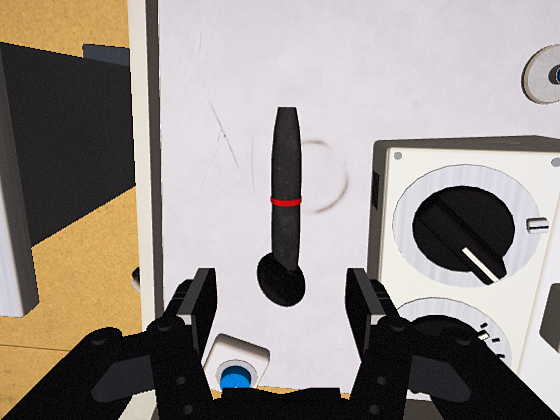

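The wrist view shows the ring at (286,202) and the tail at (287,108). Both match the projected positions within about 1 px, so the handpiece pose is confirmed. The tab is at (538,225).

Run:
```python
from h import *
s=manip.sense(); print(s["t"],s["tcp_pos"],s["qd"].round(2)); print(goto((.4186,.0085,.026),(0,0,-1),.09))
```

```text
2.15 [0.41685095 0.01166762 0.146628  ] [ 0.03 -0.13 -0.05  0.01  0.05  0.01]
[-0.38  0.28 12.06 -0.64 -0.23  0.3 ]
```

Emit:
carry_out --targets '[[[0, 0, 4, 0, 0, 0, 6], [0, 0, 8, 0, 0, 0, 6], [0, 0, 10, 0, 0, 0, 6], [0, 0, 11.5, 0, 0, 0, 6], [0, 0, 12.3, 0, 0, 0, 6], [0, 0, 12.3, 0, 0, 0, 6], [0, 0, 12.3, 0, 0, 0, 1.8], [0, 0, 12.3, 0, 0, 0, 1.8], [0, 0, 12.3, 0, 0, 0, 1.8], [0, 0, 12.3, 0, 0, 0, 1.8], [0, 0, 12.3, 0, 0, 0, 1.8], [0, 0, 12.3, 0, 0, 0, 1.8]]]' --force 40

```text
t: 3.15
tcp_pos: [0.4199, 0.0116, 0.0276]
tool_rot: [0.672, 0.741, 0.0, 0.0]
force: [0.5, -0.1, 0.4]
finger_gap: 0.211
gripper_force: 0.0
```

Run:
```python
from h import *
s=manip.sense(); print(s["t"],s["tcp_pos"],s["finger_gap"],s["gripper_force"],s["force"]); 
Q=[.5088,.2235,.2495]
print(goto((.4186,.0085,.12),(0,0,-1),.09),goto((Q[0],Q[1],.12),(0,0,-1),Q[2]+np.pi/2))
```

```text
3.15 [0.4199359  0.01161732 0.02760433] 0.2107321952189475 0.0 [ 0.49298891 -0.06501957  0.41562198]
[-0.3  -0.16 -9.24  0.04  0.02  0.43] [ 2.022e+01  1.091e+01 -9.240e+00  2.000e-02  5.000e-02 -9.871e+01]
```

Run:
```python
from h import *
import cv2
a=cams.snapshot("wrist")[100:,80:480]; b=cams.snapshot("scene")[150:320,170:400]
b=cv2.resize(b,(433,320)); s=manip.sense(); print(s["gripper_force"],s["finger_gap"])
cv2.imwrite("pics/w2.png",cv2.resize(np.hstack([a,b]),(800,308))[:,:,::-1])
```

```text
0.0 0.2111069441460636
```

View pics/w2.png

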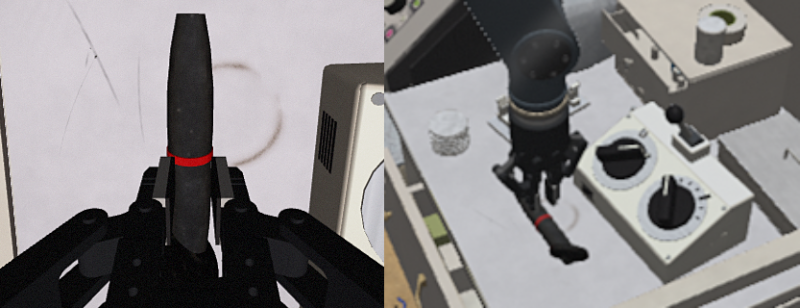

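The handpiece sits between the pads, next to the ring, but not yet squeezed. I'll close further.

Emit:
carry_out --targets '[[[0, 0, 0, 0, 0, 0, 0.6], [0, 0, 0, 0, 0, 0, 0.6], [0, 0, 0, 0, 0, 0, 0.6], [0, 0, 0, 0, 0, 0, 0.6], [0, 0, 0, 0, 0, 0, 0.6]]]' --force 40

```text
t: 3.67
tcp_pos: [0.4197, 0.0117, 0.0271]
tool_rot: [0.672, 0.741, -0.0, -0.0]
force: [0.3, -0.4, 0.6]
finger_gap: 0.073
gripper_force: 0.0
```

Run:
```python
from h import *
import cv2
i=cams.camera_info("wrist");a=cams.snapshot("wrist")[100:,80:480]; b=cams.snapshot("scene")[200:280,230:330]
b=cv2.resize(b,(400,320),interpolation=cv2.INTER_CUBIC); s=manip.sense(); print(s["gripper_force"],s["finger_gap"],s["tcp_pos"])
cv2.imwrite("pics/w3.png",np.hstack([a,b])[:,:,::-1])
T=i["T"]; tip=s["tcp_pos"]; print(proj("wrist",tip,i)-[80,100],proj("wrist",tip-[0,0,.019],i)-[80,100],(proj("scene",tip)-[230,200])*4+[400,0])
```

```text
0.0 0.07160879792783795 [0.41968267 0.01167678 0.02713496]
[202.52324368 160.89055092] [202.34419792 145.68709615] [508.94223393 272.94569453]
```

View pics/w3.png

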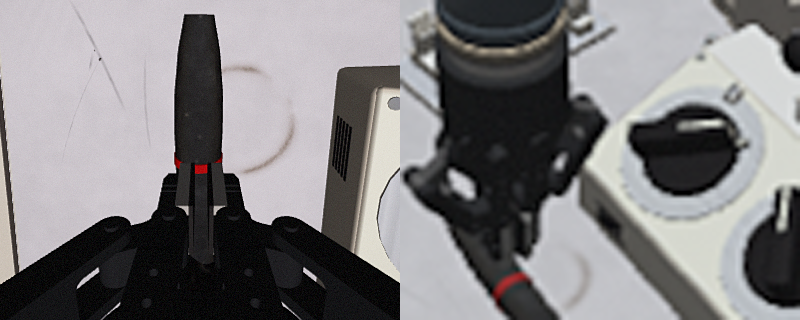

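Run:
```python
from h import *
np.set_printoptions(precision=4,suppress=True)
i=cams.camera_info("wrist"); s=manip.sense(); print(i["T"][:3,3],s["tcp_pos"],s["q"])
c=np.array([80,100]); P=[(.4112,.0843,.0164),(.4186,.007,.024)]
print(proj("wrist",P,i)-c,"seen tail (200,14), ring (200,160)")
for z in(-.03,-.02,-.01,0,.01,.02,.03,.04): print(z,proj("wrist",s["tcp_pos"]+[[0,0,z],[0,.011,z]],i).round(0).tolist())
```

```text
[0.4104 0.095  0.1883] [0.4197 0.0117 0.0271] [-0.2397  0.6397  2.0859 -0.      0.4162 -0.3373]
[[199.9566  16.8567]
 [199.613  165.6806]] seen tail (200,14), ring (200,160)
-0.03 [[282.0, 238.0], [284.0, 221.0]]
-0.02 [[282.0, 245.0], [284.0, 228.0]]
-0.01 [[282.0, 253.0], [284.0, 234.0]]
0 [[282.0, 261.0], [285.0, 242.0]]
0.01 [[283.0, 270.0], [285.0, 250.0]]
0.02 [[283.0, 281.0], [285.0, 260.0]]
0.03 [[283.0, 292.0], [285.0, 270.0]]
0.04 [[283.0, 305.0], [286.0, 283.0]]
```

Run:
```python
from h import *
i=cams.camera_info("wrist")
for v in(262,266):
  for p in((258,257),(260,260),(262,262)):
    X=tri(("wrist",(282,v),i),("scene",p)); print(v,p,X.round(4),(proj("scene",X)-p).round(1))
```

```text
262 (258, 257) [0.4227 0.0231 0.053 ] [-1.9  0.6]
262 (260, 260) [0.4244 0.0186 0.0452] [-2.4  0.7]
262 (262, 262) [0.4263 0.0152 0.0397] [-3.   0.9]
266 (258, 257) [0.4225 0.0219 0.0543] [-1.8  0.5]
266 (260, 260) [0.4242 0.0174 0.0466] [-2.3  0.7]
266 (262, 262) [0.4261 0.0139 0.0412] [-2.9  0.9]
```

Emit:
carry_out --targets '[[[0, 0, -3, 0, 0, 0, 6], [0, 0, -3, 0, 0, 0, 6], [0, 0, -3, 0, 0, 0, 6], [0, 0, -3, 0, 0, 0, 6], [0, 0, -3, 0, 0, 0, 6], [0, 0, -1, 0, 0, 0, 6], [0, 0, 0, 0, 0, 0, 6], [0, 0, 0.5, 0, 0, 0, 6], [0, 0, 1, 0, 0, 0, 6], [0, 0, 1, 0, 0, 0, 6]]]'

```text
t: 4.6
tcp_pos: [0.4191, 0.0118, 0.0163]
tool_rot: [0.672, 0.741, -0.0, -0.001]
force: [0.0, -0.4, 0.1]
finger_gap: 0.703
gripper_force: 0.0
```

Emit:
carry_out --targets '[[[0, 0, 0.5, 0, 0, 0, 6], [0, 0, 1, 0, 0, 0, 6], [0, 0, 1.5, 0, 0, 0, 6], [0, 0, 1.8, 0, 0, 0, 6], [0, 0, 2, 0, 0, 0, 6], [0, 0, 2, 0, 0, 0, 6]]]'

```text
t: 5.1
tcp_pos: [0.4195, 0.0117, -0.0032]
tool_rot: [0.672, 0.741, -0.0, -0.0]
force: [0.1, -0.3, 0.4]
finger_gap: 0.701
gripper_force: 0.0
```

Run:
```python
from h import *
import cv2
s=manip.sense(); print(s["gripper_force"],s["finger_gap"],s["tcp_pos"],s["force"])
a=cams.snapshot("wrist")[60:,60:500]; b=cams.snapshot("scene")[210:290,230:320]
b=cv2.resize(b,(405,360),interpolation=cv2.INTER_CUBIC)
cv2.imwrite("pics/w4.png",cv2.resize(np.hstack([a,b]),(800,341))[:,:,::-1])
```

```text
0.0 0.701084907924685 [ 0.41953108  0.01172144 -0.00318683] [ 0.12552336 -0.29586185  0.397653  ]
```

View pics/w4.png

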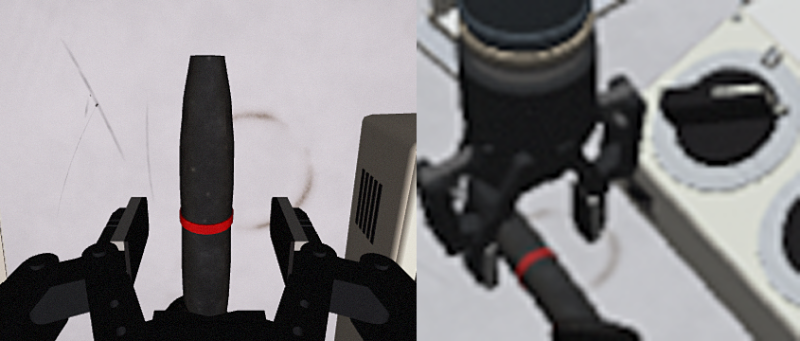

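The reported TCP sits well ahead of the fingertips. The pads straddle the grip next to the ring at (206,222) but are still a bit high, so I'll go about 1 cm lower and close.

Emit:
carry_out --targets '[[[0, 0, 0.4, 0, 0, 0, 5], [0, 0, 0.8, 0, 0, 0, 5], [0, 0, 0.9, 0, 0, 0, 5], [0, 0, 0.9, 0, 0, 0, 1], [0, 0, 0.9, 0, 0, 0, 1], [0, 0, 0.9, 0, 0, 0, 1], [0, 0, 0.9, 0, 0, 0, 1], [0, 0, 0.9, 0, 0, 0, 1], [0, 0, 0.9, 0, 0, 0, 1], [0, 0, 0.9, 0, 0, 0, 1], [0, 0, 0.9, 0, 0, 0, 1]]]' --force 40

```text
t: 6.12
tcp_pos: [0.4197, 0.0117, -0.0117]
tool_rot: [0.672, 0.741, -0.0, -0.0]
force: [-0.6, 0.0, 1.0]
finger_gap: 0.268
gripper_force: 40.7
```

Gripped at about 23 mm with 40.7 N. Now lift, then swing over to the rest.

Emit:
carry_out --targets '[[[0, 0, -2, 0, 0, 0, 1], [0, 0, -5, 0, 0, 0, 1], [0, 0, -9, 0, 0, 0, 1], [0, 0, -11, 0, 0, 0, 1], [0, 0, -11, 0, 0, 0, 1], [0, 0, -11, 0, 0, 0, 1]]]'

```text
t: 6.62
tcp_pos: [0.4205, 0.0115, 0.0991]
tool_rot: [0.672, 0.741, 0.001, 0.001]
force: [0.2, 0.1, -0.9]
finger_gap: 0.271
gripper_force: 40.5
```

Run:
```python
from h import *
s=manip.sense(); print(s["tcp_pos"],s["finger_gap"],s["gripper_force"]); Q=[.5088,.2235,.2495]
print(goto((Q[0],Q[1],.098),(0,0,-1),Q[2]+np.pi/2))
```

```text
[0.4204742  0.01153802 0.09905933] 0.27107979607789146 40.489078760147095
[ 2.023e+01  1.086e+01  1.200e-01  8.000e-02  2.000e-01 -9.870e+01]
```

Emit:
carry_out --targets '[[[0, 0, -4, 0, 0, 0, 1], [2, 1, -6, 0, 0, 0, 1], [6, 3.2, -6, 0, 0, -5, 1], [10, 5.4, -6, 0, 0, -11, 1], [13, 7, -6, 0, 0, -18, 1], [16, 8.6, -6, 0, 0, -25, 1], [19, 10.2, -6, 0, 0, -32, 1], [20.2, 10.9, -6, 0, 0, -39, 1], [20.2, 10.9, -6, 0, 0, -46, 1], [20.2, 10.9, -6, 0, 0, -53, 1], [20.2, 10.9, -6, 0, 0, -60, 1], [20.2, 10.9, -6, 0, 0, -67, 1]]]'

```text
t: 7.62
tcp_pos: [0.507, 0.2233, 0.1552]
tool_rot: [0.148, 0.989, -0.001, -0.002]
force: [-0.2, 0.4, -0.5]
finger_gap: 0.267
gripper_force: 40.4
```

Emit:
carry_out --targets '[[[0, 0, 0, 0, 0, -7, 1], [0, 0, 0, 0, 0, -14, 1], [0, 0, 0, 0, 0, -21, 1], [0, 0, 0, 0, 0, -28, 1], [0, 0, 0, 0, 0, -31.7, 1], [0, 0, 0, 0, 0, -31.7, 1], [0, 0, 0, 0, 0, -31.7, 1]]]'

```text
t: 8.2
tcp_pos: [0.5075, 0.223, 0.1561]
tool_rot: [-0.123, 0.992, -0.0, -0.002]
force: [-0.4, -0.3, -0.6]
finger_gap: 0.271
gripper_force: 40.4
```

Run:
```python
from h import *
import cv2
s=manip.sense(); print(s["t"],s["tcp_pos"],s["finger_gap"],s["gripper_force"]); Q=[.5088,.2235,.2495]
print(goto((Q[0],Q[1],.028),(0,0,-1),Q[2]+np.pi/2))
i=cams.camera_info("wrist"); a=cams.snapshot("wrist")[:,:,::-1].copy()
P=w(Q,[(sx*.052,sy*.016,.049) for sx in(1,-1) for sy in(1,-1)]+[(.075,.035,.008),(.075,-.035,.008),(.06,0,.02),(-.06,0,.02)])
for p in proj("wrist",P,i): cv2.drawMarker(a,tuple(int(v) for v in p.round()),(0,0,255),cv2.MARKER_CROSS,9)
cv2.imwrite("pics/w5.png",a)
```

```text
8.2 [0.50745302 0.22301842 0.15607631] 0.2705180065062433 40.425978899002075
[-1.900e-01  1.000e-02  1.281e+01  1.000e-02 -2.300e-01 -1.200e-01]
```

View pics/w5.png

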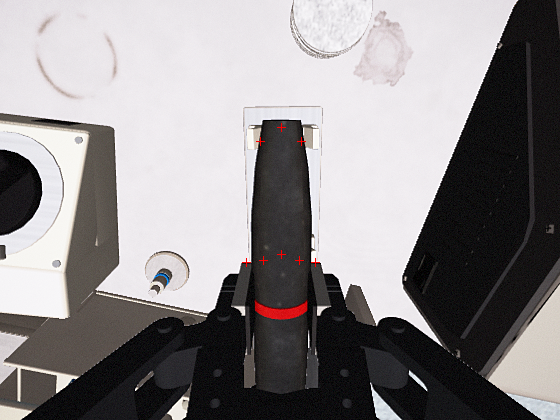

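The handpiece lines up with the channel: its axis is at column 281 and the near fork at (283,130). Lower it and let go.

Emit:
carry_out --targets '[[[-0.1, 0, 4, 0, 0, 0, 1], [-0.1, 0, 8, 0, 0, 0, 1], [-0.1, 0, 10, 0, 0, 0, 1], [-0.1, 0, 11.5, 0, 0, 0, 1], [-0.1, 0, 12.5, 0, 0, 0, 1], [-0.1, 0, 13.3, 0, 0, 0, 1], [-0.1, 0, 14, 0, 0, 0, 1], [-0.1, 0, 14.4, 0, 0, 0, 1], [-0.1, 0, 14.6, 0, 0, 0, 1], [-0.1, 0, 14.6, 0, 0, 0, 1]]]'

```text
t: 9.08
tcp_pos: [0.5098, 0.2236, 0.0124]
tool_rot: [-0.124, 0.992, 0.0, 0.0]
force: [0.6, 0.6, -1.4]
finger_gap: 0.273
gripper_force: 40.4
```

Emit:
carry_out --targets '[[[0, 0, 0.2, 0, 0, 0, 1], [0, 0, 0.3, 0, 0, 0, 1], [0, 0, 0.3, 0, 0, 0, 1]]]'

```text
t: 9.33
tcp_pos: [0.5097, 0.2236, 0.0095]
tool_rot: [-0.124, 0.992, 0.0, 0.0]
force: [-0.1, -0.3, -1.0]
finger_gap: 0.272
gripper_force: 40.4
```

Emit:
carry_out --targets '[[[0, 0, 0.1, 0, 0, 0, 4], [0, 0, 0.1, 0, 0, 0, 5], [0, 0, 0.1, 0, 0, 0, 5], [0, 0, 0.1, 0, 0, 0, 5], [0, 0, 0.1, 0, 0, 0, 5], [0, 0, -2, 0, 0, 0, 5], [0, 0, -6, 0, 0, 0, 5], [0, 0, -10, 0, 0, 0, 5], [0, 0, -14, 0, 0, 0, 5], [0, 0, -16, 0, 0, 0, 5], [0, 0, -16, 0, 0, 0, 5]]]'

```text
t: 10.25
tcp_pos: [0.5131, 0.2245, 0.1748]
tool_rot: [-0.124, 0.992, 0.001, 0.006]
force: [-0.3, 0.2, -0.3]
finger_gap: 0.584
gripper_force: 0.0
```

Run:
```python
from h import *
import cv2
s=manip.sense(); print(s["t"],s["tcp_pos"],s["finger_gap"],s["force"])
i=cams.camera_info("wrist"); a=cams.snapshot("wrist")[:,:,::-1]; t=cams.snapshot("top")[:,:,::-1]
cv2.imwrite("pics/top6.png",t); cv2.imwrite("pics/w6.png",a)
np.savez("w6.npz",K=i["K"],T=i["T"])
Q=[.5088,.2235,.2495]
# dark red ring + dark body in wrist image: body axis at z=.046 level
m=((a.max(2)<75)).astype(np.uint8); m[255:]=0; m[:,:200]=0; m[:,360:]=0
n,l,st,ce=cv2.connectedComponentsWithStats(m); print(st[1:][st[1:,4]>300])
ys=np.where(m.any(1))[0]
k=1+np.argmax(st[1:,4]); mm=l==k
for v in range(st[k,1],st[k,1]+st[k,3],15):
    u=np.where(mm[v])[0]
    o,d=ray("wrist",((u[0]+u[-1])/2,v),i); X=o+d*(.033-o[2])/d[2]
    e=X[:2]-Q[:2]; c,sn=np.cos(Q[2]),np.sin(Q[2]); print(v,len(u),(c*e[0]+sn*e[1]).round(4),(-sn*e[0]+c*e[1]).round(4))
```

```text
10.25 [0.51308714 0.22452437 0.17475526] 0.5836107902006312 [-0.25352017  0.15858133 -0.31254148]
[[ 267  100   29   90 2339]
 [ 254  195   41   60 1681]]
100 17 -0.0738 0.0002
115 22 -0.0615 0.0006
130 26 -0.0489 0.0007
145 29 -0.0359 0.0002
160 29 -0.0225 0.0003
175 29 -0.0087 0.0003
```

The handpiece is seated: 0.3–0.7 mm lateral offset, tail at −74 mm. Next, refine the knob, tab and mark angles from several views.

```bash
cat >> h.py <<'E'
C=np.array([.5707,-.0361,.1321]); S=np.radians(25)
Rc=R.from_euler("z",C[2]); U=Rc.apply([np.cos(S),0,np.sin(S)]); L=Rc.apply([0,1,0]); N=Rc.apply([-np.sin(S),0,np.cos(S)])
O=w(C,[(-.0177,0,.05+(.07-.0177)*np.tan(S))])[0]
AX={"f":O+.0533*L,"l":O-.0527*L}
def panel(n,p,h,k,i=None):
    "u,l of a pixel on the plane h above the panel, relative to knob axis k"
    o,d=ray(n,p,i); X=o+d*((AX[k]+h*N-o)@N)/(d@N)-AX[k]; return np.array([X@U,X@L])
def pp(k,th,h,off=0,): return AX[k]+h*N
def knobgoto(k,th,h,sgn=1): 
    a=sgn*(-np.sin(th)*U+np.cos(th)*L); return goto(AX[k]+h*N,-N,ydir=a)
E
python3 - <<'E'
from h import *
np.set_printoptions(precision=4,suppress=True)
K=cams.camera_info("wrist")["K"]
W=dict(K=K,T=np.array([[0.99530449,0.09545909,0.01601651,0.40927358],[0.09554243,-0.94238004,-0.32061115,0.09387268],[-0.01551161,0.32063597,-0.94707548,0.30483483],[0,0,0,1]]))
def sh(t,k,h,n,p,i=None):
    r=panel(n,p,h,k,i); print(t,n,r,"r",np.hypot(*r).round(4),"ang",np.arctan2(r[1],r[0]).round(3))
for k,a,b in(("f",(495,262),(453,277)),("l",(699,232),(568,395))):
    sh("disc "+k,k,.001,"top",full("top",a)); sh("disc "+k,k,.001,"scene",full("scene",b))
sh("disc f","f",.001,"wrist",(464,225),W)
sh("tab","f",.008,"top",full("top",(467,187)));sh("tab","f",.008,"scene",full("scene",(499,213)));sh("tab","f",.008,"wrist",(538,225),W)
sh("mark","l",.002,"top",full("top",(735,155)));sh("mark","l",.002,"scene",full("scene",(650,368)))
for k,h,a,b in(("f",.032,(505,280),(538,218)),("l",.032,(708,251),(650,200))):
    d=panel("top",full("top",b),h,k)-panel("top",full("top",a),h,k); print("ptr top",k,np.arctan2(d[1],d[0]))
d=panel("wrist",(500,280),.032,"f",W)-panel("wrist",(465,250),.032,"f",W); print("ptr f wrist",np.arctan2(d[1],d[0]))
d=panel("scene",full("scene",(554,358)),.032,"l")-panel("scene",full("scene",(560,318)),.032,"l"); print("ptr l scene",np.arctan2(-d[1],-d[0]))
print(AX,N); print(knobgoto("f",-.75,.06))
E
```

```text
disc f top [0.0003 0.0015] r 0.0015 ang 1.397
disc f scene [-0.0001  0.0002] r 0.0003 ang 2.149
disc l top [0.0006 0.0006] r 0.0009 ang 0.812
disc l scene [-0.0009  0.    ] r 0.0009 ang 3.119
disc f wrist [0.0003 0.004 ] r 0.004 ang 1.504
tab top [0.0441 0.011 ] r 0.0455 ang 0.243
tab scene [0.0432 0.0076] r 0.0439 ang 0.174
tab wrist [0.0413 0.0122] r 0.043 ang 0.286
mark top [ 0.0391 -0.0213] r 0.0445 ang -0.499
mark scene [ 0.0401 -0.0213] r 0.0454 ang -0.489
ptr top f -0.5977833709860836
ptr top l 0.710688986433537
ptr f wrist -0.6676425919097587
ptr l scene 0.7438195067648251
{'f': array([0.5461, 0.0144, 0.0744]), 'l': array([ 0.5601, -0.0907,  0.0744])} [-0.4189 -0.0557  0.9063]
[  4.16 -20.88   4.12  -7.98 -24.4   48.89]
```

Run:
```python
from h import *
print(knobgoto("f",-.64,.06))
```

```text
[  4.16 -20.88   4.12  -6.58 -24.62  42.69]
```

Emit:
carry_out --targets '[[[4.2, -20.9, -2, -6.6, -24.6, 42.7, 5], [4.2, -20.9, -2, -6.6, -24.6, 42.7, 5], [4.2, -20.9, -2, -6.6, -24.6, 42.7, 5], [4.2, -20.9, -2, -6.6, -24.6, 42.7, 5], [4.2, -20.9, -2, -6.6, -24.6, 42.7, 5], [4.2, -20.9, -2, -6.6, -24.6, 42.7, 5], [4.2, -20.9, -2, -6.6, -24.6, 42.7, 5], [4.2, -20.9, -2, -6.6, -24.6, 42.7, 5], [4.2, -20.9, 4, -6.6, -24.6, 42.7, 5], [4.2, -20.9, 4, -6.6, -24.6, 42.7, 5], [4.2, -20.9, 4, -6.6, -24.6, 42.7, 5], [4.2, -20.9, 4, -6.6, -24.6, 42.7, 5]]]'

```text
t: 11.35
tcp_pos: [0.5195, 0.0118, 0.1273]
tool_rot: [0.245, 0.946, 0.082, 0.197]
force: [-0.2, 0.2, -0.1]
finger_gap: 0.586
gripper_force: 0.0
```

Run:
```python
from h import *
s=manip.sense(); print(s["t"],s["tcp_pos"],s["q"].round(2),s["qd"].round(2)); print(knobgoto("f",-.64,-.004))
```

```text
11.35 [0.51947284 0.01177465 0.12729731] [-0.31  0.45  2.11  0.78  0.26 -2.1 ] [ 0.   -0.05 -0.03 -0.01 -0.    0.01]
[-0.26  0.05  6.32 -0.08 -0.45  0.05]
```

Emit:
carry_out --targets '[[[0, 0, 0, 0, 0, 7, 5], [0, 0, 0, 0, 0, 14, 5], [0, 0, 0, 0, 0, 21, 5], [0, 0, 0, 0, 0, 28, 5], [0, 0, 0, 0, 0, 35, 5], [0, 0, 0, 0, 0, 42, 5], [0, 0, 0, 0, 0, 49, 5], [0, 0, 0, 0, 0, 56, 5], [0, 0, 0, 0, 0, 63, 5], [0, 0, 0, 0, 0, 70, 5], [0, 0, 0, 0, 0, 77, 5], [0, 0, 0, 0, 0, 84, 5]]]'

```text
t: 12.35
tcp_pos: [0.5216, 0.0111, 0.1308]
tool_rot: [0.815, 0.537, 0.195, 0.094]
force: [0.0, 0.7, -0.4]
finger_gap: 0.586
gripper_force: 0.0
```

Emit:
carry_out --targets '[[[0, 0, 0, 0, 0, 7, 5], [0, 0, 0, 0, 0, 14, 5], [0, 0, 0, 0, 0, 21, 5], [0, 0, 0, 0, 0, 28, 5], [0, 0, 0, 0, 0, 35, 5], [0, 0, 0, 0, 0, 42, 5], [0, 0, 0, 0, 0, 49, 5], [0, 0, 0, 0, 0, 56, 5], [0, 0, 0, 0, 0, 63, 5], [0, 0, 0, 0, 0, 70, 5], [0, 0, 0, 0, 0, 77, 5], [0, 0, 0, 0, 0, 84, 5]]]'

```text
t: 13.35
tcp_pos: [0.5216, 0.0111, 0.1307]
tool_rot: [0.965, -0.147, 0.208, -0.061]
force: [0.2, -0.6, 0.2]
finger_gap: 0.584
gripper_force: 0.0
```

Emit:
carry_out --targets '[[[0, 0, 0, 0, 0, 7, 5], [0, 0, 0, 0, 0, 12, 5], [0, 0, 0, 0, 0, 12, 5], [0, 0, 0, 0, 0, 12, 5]]]'

```text
t: 13.68
tcp_pos: [0.5213, 0.011, 0.1304]
tool_rot: [0.946, -0.243, 0.201, -0.081]
force: [-0.6, 0.2, 0.5]
finger_gap: 0.589
gripper_force: 0.0
```

Run:
```python
from h import *
import cv2
np.set_printoptions(precision=4,suppress=True)
s=manip.sense(); print(s["t"],s["tcp_pos"],s["q"].round(2)); print(knobgoto("f",-.64,.06,-1),knobgoto("f",-.64,-.004,-1))
i=cams.camera_info("wrist"); np.savez("w7.npz",**i); a=cams.snapshot("wrist")[:,:,::-1]; cv2.imwrite("pics/w7.png",a)
for k in"fl": print(k,proj("wrist",[AX[k]+.0*N,AX[k]+.045*U+.008*N,AX[k]+.045*(U*np.cos(.2)+L*np.sin(.2))+.008*N,AX[k]+.04*(U*np.cos(-.5)+L*np.sin(-.5))],i).round(0).tolist())
```

```text
13.6833 [0.5213 0.011  0.1304] [-0.31  0.44  2.11  0.78  0.26  1.04]
[-0.08  0.05  0.13 -0.    0.02  0.25] [-0.08  0.05  6.53 -0.    0.02  0.25]
f [[281.0, 220.0], [239.0, 172.0], [230.0, 181.0], [273.0, 165.0]]
l [[414.0, 129.0], [381.0, 67.0], [369.0, 78.0], [413.0, 62.0]]
```

Emit:
carry_out --targets '[[[-0.1, 0, 2, 0, 0, 0, 5], [-0.1, 0, 3.5, 0, 0, 0, 5], [-0.1, 0, 4.5, 0, 0, 0, 4.5], [-0.1, 0, 5.2, 0, 0, 0, 4.5], [-0.1, 0, 5.6, 0, 0, 0, 4.5], [-0.1, 0, 6, 0, 0, 0, 4.5], [-0.1, 0, 6.3, 0, 0, 0, 4.5], [-0.1, 0, 6.4, 0, 0, 0, 4.5], [-0.1, 0, 6.4, 0, 0, 0, 4.5]]]'

```text
t: 14.48
tcp_pos: [0.5467, 0.0149, 0.0709]
tool_rot: [0.945, -0.245, 0.2, -0.081]
force: [-0.1, -0.2, 0.1]
finger_gap: 0.521
gripper_force: 0.0
```

Run:
```python
from h import *
s=manip.sense(); print(s["t"],s["tcp_pos"],s["q"].round(2),s["force"]); print(knobgoto("f",-.64,-.004,-1))
```

```text
14.4833 [0.54665184 0.01487055 0.0708541 ] [-0.28  0.6   2.09  1.31  0.17  0.53] [-0.05534989 -0.16355689  0.12763966]
[ 0.1  -0.03  0.06  0.04  0.1   0.07]
```

Emit:
carry_out --targets '[[[0, 0, 0, 0, 0, 0, 0.8], [0, 0, 0, 0, 0, 0, 0.8], [0, 0, 0, 0, 0, 0, 0.8], [0, 0, 0, 0, 0, 0, 0.8], [0, 0, 0, 0, 0, 0, 0.8], [0, 0, 0, 0, 0, 0, 0.8], [0, 0, 0, 0, 0, 0, 0.8]]]' --force 30

```text
t: 15.07
tcp_pos: [0.5464, 0.0152, 0.0712]
tool_rot: [0.945, -0.245, 0.2, -0.082]
force: [-1.3, 1.4, 6.0]
finger_gap: 0.173
gripper_force: 34.3
```

Emit:
carry_out --targets '[[[0, 0, -0.15, 0, 0, -4, 0.8], [0, 0, -0.15, 0, 0, -9, 0.8], [0, 0, -0.15, 0, 0, -14, 0.8], [0, 0, -0.15, 0, 0, -19, 0.8], [0, 0, -0.15, 0, 0, -24, 0.8], [0, 0, -0.15, 0, 0, -29, 0.8], [0, 0, -0.15, 0, 0, -34, 0.8], [0, 0, -0.15, 0, 0, -39, 0.8], [0, 0, -0.15, 0, 0, -44, 0.8], [0, 0, -0.15, 0, 0, -48, 0.8], [0, 0, -0.15, 0, 0, -48, 0.8], [0, 0, -0.15, 0, 0, -48, 0.8]]]'

```text
t: 16.07
tcp_pos: [0.5462, 0.0156, 0.0714]
tool_rot: [0.963, 0.161, 0.215, 0.006]
force: [4.5, 4.9, -7.5]
finger_gap: 0.176
gripper_force: 31.6
```

Run:
```python
from h import *
s=manip.sense(); print(s["t"],s["tcp_pos"],s["q"].round(2),s["force"],s["finger_gap"]); print(knobgoto("f",.2,-.005,-1))
y=R.from_quat(s["tool_rot"]).apply([0,-1,0]); print("theta",np.arctan2(-y@U,y@L))
```

```text
16.0667 [0.54622131 0.01557629 0.07135088] [-0.28  0.6   2.09  1.29  0.18 -0.29] [ 4.53341985  4.8702195  -7.51309237] 0.1756867526419435
[ 0.08  0.13  0.21 -0.19  0.11 -0.07]
theta 0.19868979150935037
```

Open, retreat along the normal, then use the last picture from the earlier viewpoint.

Emit:
carry_out --targets '[[[0, 0, 0, 0, 0, 0, 4.5], [0, 0, 0, 0, 0, 0, 4.5], [0, 0, 0, 0, 0, 0, 4.5], [0, 0, 0, 0, 0, 0, 4.5], [0, 0, -1, 0, 0, 0, 4.5], [0, 0, -4, 0, 0, 0, 4.5], [0, 0, -8, 0, 0, 0, 4.5], [0, 0, -10, 0, 0, 20, 4.5], [0, 0, -10, 0, 0, 20, 4.5], [0, 0, -10, 0, 0, 20, 4.5], [0, 0, -10, 0, 0, 20, 4.5]]]'

```text
t: 16.98
tcp_pos: [0.5038, 0.0087, 0.1645]
tool_rot: [0.976, -0.012, 0.214, -0.03]
force: [0.5, -0.8, 0.0]
finger_gap: 0.525
gripper_force: 0.0
```

Run:
```python
from h import *
import cv2
s=manip.sense(); print(s["t"],s["tcp_pos"],s["force"])
i=cams.camera_info("wrist"); np.savez("w8.npz",**i); a=cams.snapshot("wrist")[:,:,::-1]; cv2.imwrite("pics/w8.png",a)
# rectified panel view: 1 px = 0.4 mm at the panel plane, both knobs; overlay-free
out=[]
g=np.mgrid[0:400,0:800]; lr=(.11-g[1]*.22/800)[...,None]; ur=(.055-g[0]*.22/800)[...,None]
def rect(h,src,info,n): 
    X=O+ur*U+lr*L+h*N; m=proj(n,X,info).astype(np.float32); return cv2.remap(src,m[...,0],m[...,1],cv2.INTER_CUBIC)
r=rect(.005,a,i,"wrist")[:300]
t=rect(.005,cams.snapshot("top")[:,:,::-1],None,"top")[:300]
cv2.imwrite("pics/rect.png",np.vstack([r,t]))
```

```text
16.9833 [0.50382351 0.00867659 0.16450137] [ 0.49729321 -0.80699587  0.04150961]
```

View pics/rect.png

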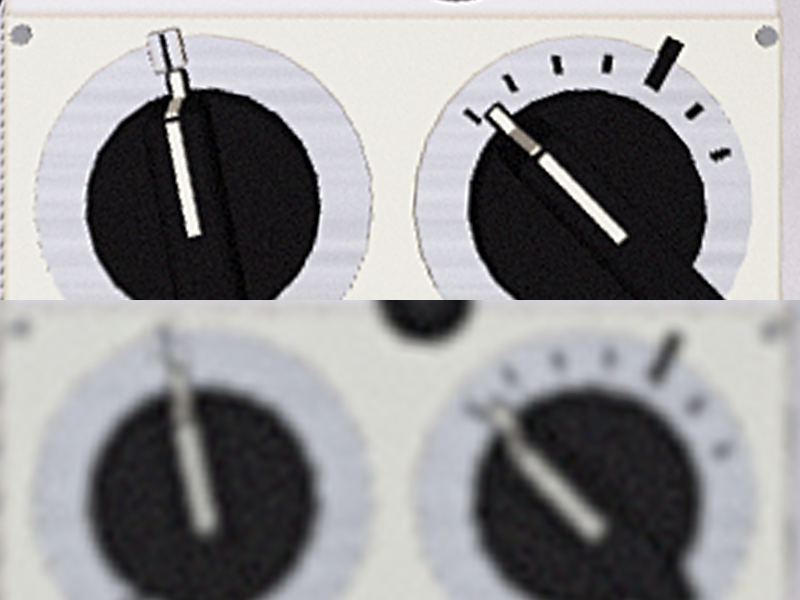

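The rectified view shows the focus nose at (177,85) pointing squarely at the tab at (168,50); both angles are about 0.225 rad, so the focus knob is done. The light pointer is at about 0.77 rad and the long mark, (653,85) to (675,40), is at about −0.52 rad.

```bash
sed -i 's/O-.0527\*L/O-.0520*L/' h.py
python3 - <<'E'
from h import *
print(knobgoto("l",.76,.06,-1),manip.sense()["q"].round(2))
E
```

```text
[ 1.68e+00  1.04e+01  3.89e+00  2.00e-02  6.00e-02 -5.22e+01] [-0.33  0.35  2.12  0.61  0.33  0.72]
```

Emit:
carry_out --targets '[[[0.4, 3, 0, 0, 0, -7, 4.5], [0.8, 6, 0, 0, 0, -14, 4.5], [1.3, 9, 0, 0, 0, -21, 4.5], [1.7, 10.4, 0, 0, 0, -28, 4.5], [1.7, 10.4, 0, 0, 0, -35, 4.5], [1.7, 10.4, 0, 0, 0, -42, 4.5], [1.7, 10.4, 0, 0, 0, -49, 4.5], [1.7, 10.4, 3, 0, 0, -52.2, 4.5], [1.7, 10.4, 3.9, 0, 0, -52.2, 4.5], [1.7, 10.4, 3.9, 0, 0, -52.2, 4.5], [1.7, 10.4, 3.9, 0, 0, -52.2, 4.5], [1.7, 10.4, 3.9, 0, 0, -52.2, 4.5]]]'

```text
t: 18.08
tcp_pos: [0.5349, -0.093, 0.1281]
tool_rot: [0.881, 0.421, 0.205, 0.066]
force: [1.3, -0.0, -0.2]
finger_gap: 0.528
gripper_force: 0.0
```

Run:
```python
from h import *
print(knobgoto("l",.76,-.005,-1),manip.sense()["q"].round(2))
```

```text
[ 0.01  0.05  6.43 -0.11  0.08 -0.  ] [-0.54  0.47  2.05  0.78  0.38 -0.56]
```

Emit:
carry_out --targets '[[[0, 0, 2, 0, 0, 0, 4.5], [0, 0, 3.5, 0, 0, 0, 4.5], [0, 0, 4.5, 0, 0, 0, 4.5], [0, 0, 5.2, 0, 0, 0, 4.5], [0, 0, 5.6, 0, 0, 0, 4.5], [0, 0, 6, 0, 0, 0, 4.5], [0, 0, 6.3, 0, 0, 0, 4.5], [0, 0, 6.3, 0, 0, 0, 4.5]]]'

```text
t: 18.75
tcp_pos: [0.5615, -0.0896, 0.0709]
tool_rot: [0.881, 0.421, 0.205, 0.066]
force: [0.0, -0.2, 0.5]
finger_gap: 0.53
gripper_force: 0.0
```

Emit:
carry_out --targets '[[[0, 0, 0, 0, 0, 0, 0.8], [0, 0, 0, 0, 0, 0, 0.8], [0, 0, 0, 0, 0, 0, 0.8], [0, 0, 0, 0, 0, 0, 0.8], [0, 0, 0, 0, 0, 0, 0.8], [0, 0, 0, 0, 0, 0, 0.8], [0, 0, 0, 0, 0, 0, 0.8]]]' --force 30

```text
t: 19.33
tcp_pos: [0.5604, -0.0887, 0.071]
tool_rot: [0.881, 0.421, 0.205, 0.066]
force: [-5.5, 1.7, 6.0]
finger_gap: 0.176
gripper_force: 34.2
```

Run:
```python
from h import *
s=manip.sense(); print(s["finger_gap"],s["force"],knobgoto("l",.76,-.005,-1),knobgoto("l",-.52,-.005,-1))
```

```text
0.17597053468916643 [-5.52300913  1.6587771   5.99663203] [-0.02  0.15  0.16 -0.19  0.05 -0.01] [-2.000e-02  1.500e-01  1.600e-01 -1.300e-01  1.600e-01  7.333e+01]
```

Emit:
carry_out --targets '[[[0, 0, -0.1, 0, 0, 6, 0.8], [0, 0, -0.1, 0, 0, 12.5, 0.8], [0, 0, -0.1, 0, 0, 19, 0.8], [0, 0, -0.1, 0, 0, 25.5, 0.8], [0, 0, -0.1, 0, 0, 32, 0.8], [0, 0, -0.1, 0, 0, 38.5, 0.8], [0, 0, -0.1, 0, 0, 45, 0.8], [0, 0, -0.1, 0, 0, 51.5, 0.8], [0, 0, -0.1, 0, 0, 58, 0.8], [0, 0, -0.1, 0, 0, 64.5, 0.8], [0, 0, -0.1, 0, 0, 70, 0.8], [0, 0, -0.1, 0, 0, 73.3, 0.8]]]'

```text
t: 20.33
tcp_pos: [0.5607, -0.0901, 0.0711]
tool_rot: [0.958, -0.19, 0.203, -0.069]
force: [-1.5, -0.6, -3.2]
finger_gap: 0.182
gripper_force: 33.0
```

Emit:
carry_out --targets '[[[0, 0, 0, 0, 0, 0, 0.8], [0, 0, 0, 0, 0, 0, 0.8]]]'

```text
t: 20.5
tcp_pos: [0.5607, -0.0901, 0.0711]
tool_rot: [0.958, -0.188, 0.204, -0.068]
force: [-0.6, -1.2, -4.4]
finger_gap: 0.176
gripper_force: 32.8
```

Run:
```python
from h import *
s=manip.sense(); print(s["finger_gap"],s["force"],s["tcp_pos"])
y=R.from_quat(s["tool_rot"]).apply([0,-1,0]); print("theta",np.arctan2(-y@U,y@L))
```

```text
0.17629039030159205 [-0.61128946 -1.24841607 -4.44799378] [ 0.56070127 -0.0900543   0.0711119 ]
theta -0.5188230138988923
```

Release and retreat, turning back to the same viewing attitude to check the knob by code.

Emit:
carry_out --targets '[[[0, 0, 0, 0, 0, 0, 4.5], [0, 0, 0, 0, 0, 0, 4.5], [0, 0, 0, 0, 0, 0, 4.5], [0, 0, 0, 0, 0, 0, 4.5], [0, 0, -1, 0, 0, 0, 4.5], [0, 0, -4, 0, 0, 0, 4.5], [0, 0, -8, 0, 0, 0, 4.5], [0, 0, -10, 0, 0, 0, 4.5], [0, 0, -10, 0, 0, 0, 4.5], [0, 0, -10, 0, 0, 0, 4.5]]]'

```text
t: 21.33
tcp_pos: [0.5198, -0.0956, 0.1638]
tool_rot: [0.958, -0.188, 0.206, -0.068]
force: [-0.8, 0.7, 0.3]
finger_gap: 0.523
gripper_force: 0.0
```

Run:
```python
from h import *
import cv2
s=manip.sense(); print(s["t"],s["tcp_pos"],s["force"],s["q"].round(2))
g=np.mgrid[0:300,0:800]; lr=(.11-g[1]*.22/800)[...,None]; ur=(.055-g[0]*.22/800)[...,None]
def rect(h,src,info,n):
    X=O+ur*U+lr*L+h*N; m=proj(n,X,info).astype(np.float32); return cv2.remap(src,m[...,0],m[...,1],cv2.INTER_CUBIC)
i=cams.camera_info("wrist"); a=cams.snapshot("wrist")
for n,src,info in(("wrist",a,i),("top",cams.snapshot("top"),None)):
    r=rect(.005,src,info,n); cv2.imwrite(f"pics/rl_{n}.png",r[:,:,::-1])
    gr=r.mean(2)
    # dark (mark, marks) ring outside skirt, bright (nose) ring
    for k,c in(("f",(204,204)),("l",(582,204))):
        th=np.arange(-1.0,1.0,.01)
        for rad in(118,128,145,160,172):
            v=[gr[int(round(c[1]-rad*np.cos(t))),int(round(c[0]-rad*np.sin(t)))] for t in th]; v=np.array(v)
            print(n,k,rad,"dark",th[v<60].round(2)[[0,-1]] if (v<60).any() else None,"bright",th[v>225].round(2)[[0,-1]] if (v>225).any() else None, int(v.min()),th[v.argmin()].round(2),int(v.max()),th[v.argmax()].round(2))
```

```text
21.3333 [ 0.51976454 -0.09560259  0.16384087] [-0.76618473  0.67361754  0.26925869] [-0.56  0.38  2.05  0.66  0.45  0.83]
wrist f 118 dark [-1.    0.99] bright [-0.35  0.94] 0 0.14 255 -0.24
wrist f 128 dark [0.13 0.99] bright [-0.95  0.76] 0 0.13 255 0.25
wrist f 145 dark [0.1  0.31] bright [-0.24  0.98] 0 0.3 247 0.26
wrist f 160 dark [0.12 0.3 ] bright [0.06 0.53] 0 0.29 246 0.34
wrist f 172 dark [0.12 0.29] bright [-0.41  0.99] 0 0.29 255 0.09
wrist l 118 dark [-1.   -0.49] bright [-0.61  0.9 ] 0 -1.0 255 -0.61
wrist l 128 dark [-0.66 -0.51] bright [-0.96  0.98] 0 -0.65 255 -0.61
wrist l 145 dark [-0.91  0.89] bright [-0.94  0.94] 0 -0.91 253 -0.62
wrist l 160 dark [-0.58 -0.52] bright [-0.93  0.76] 0 -0.57 253 -0.48
wrist l 172 dark [-0.57 -0.51] bright [-0.61  0.99] 3 -0.56 240 -0.36
top f 118 dark None bright None 84 0.47 155 0.2
top f 128 dark None bright None 155 0.13 196 -0.92
top f 145 dark None bright None 143 0.23 201 0.39
top f 160 dark None bright None 157 0.24 198 0.62
top f 172 dark None bright None 151 0.22 204 -0.96
top l 118 dark None bright None 87 -1.0 167 0.99
top l 128 dark None bright None 142 -0.49 198 0.72
top l 145 dark None bright None 95 -0.51 200 0.31
top l 160 dark None bright None 74 -0.52 199 0.42
top l 172 dark None bright None 75 -0.51 205 0.67
```

Light nose and mark agree to about 0.035 rad (roughly 1.4 mm), well inside tolerance. Now the lever: keep the tilt, close the fingers, and push the ball from the front.

Run:
```python
from h import *
s=manip.sense(); y=R.from_quat(s["tool_rot"]).apply([0,1,0])
for x in(-.035,.03,.05,.062): 
    t=w(C,[(x,.001,.172)])[0]-.018*N; print(x,t.round(4),goto(t,-N,ydir=y))
```

```text
-0.035 [ 0.5434 -0.0387  0.1557] [-0.4  -5.85  1.89  0.04  0.12 -0.  ]
0.03 [ 0.6078 -0.0302  0.1557] [ 4.72 -8.78  4.63  0.04  0.12 -0.  ]
0.05 [ 0.6277 -0.0275  0.1557] [ 6.3  -9.68  5.47  0.04  0.12 -0.  ]
0.062 [ 0.6396 -0.0259  0.1557] [  7.24 -10.22   5.97   0.04   0.12  -0.  ]
```

Emit:
carry_out --targets '[[[-0.4, -3, 0, 0, 0, 0, 2], [-0.4, -5.8, 1, 0, 0, 0, 0.2], [-0.4, -5.8, 1.9, 0, 0, 0, 0.2], [-0.4, -5.8, 1.9, 0, 0, 0, 0.2], [-0.4, -5.8, 1.9, 0, 0, 0, 0.2], [-0.4, -5.8, 1.9, 0, 0, 0, 0.2], [1.3, -6.8, 2.8, 0, 0, 0, 0.2], [2.2, -7.3, 3.3, 0, 0, 0, 0.2], [3.1, -7.8, 3.8, 0, 0, 0, 0.2], [3.9, -8.3, 4.2, 0, 0, 0, 0.2], [4.7, -8.8, 4.6, 0, 0, 0, 0.2], [4.7, -8.8, 4.6, 0, 0, 0, 0.2]]]'

```text
t: 22.43
tcp_pos: [0.6089, -0.0313, 0.1564]
tool_rot: [0.958, -0.188, 0.205, -0.069]
force: [0.6, -0.8, -0.3]
finger_gap: 0.024
gripper_force: 0.0
```

Run:
```python
from h import *
import cv2
s=manip.sense(); print(s["t"],s["tcp_pos"],s["force"],s["finger_gap"])
y=R.from_quat(s["tool_rot"]).apply([0,1,0])
for x in(.03,.05,.062): 
    t=w(C,[(x,.001,.172)])[0]-.018*N; print(x,goto(t,-N,ydir=y))
cv2.imwrite("pics/scene9.png",cams.snapshot("scene")[:,:,::-1])
```

```text
22.4333 [ 0.60886321 -0.03127411  0.15636861] [ 0.60281707 -0.7997856  -0.29898442] 0.023618117922271854
0.03 [-0.15 -0.05  0.03  0.07  0.02 -0.  ]
0.05 [ 1.42 -0.96  0.87  0.07  0.02 -0.  ]
0.062 [ 2.36 -1.5   1.38  0.07  0.02 -0.  ]
```

Emit:
carry_out --targets '[[[0.8, -0.5, 0.45, 0, 0, 0, 0.2], [1.4, -0.9, 0.85, 0, 0, 0, 0.2], [1.9, -1.2, 1.1, 0, 0, 0, 0.2], [2.3, -1.5, 1.4, 0, 0, 0, 0.2], [2.3, -1.5, 1.4, 0, 0, 0, 0.2]]]'

```text
t: 22.9
tcp_pos: [0.6385, -0.0244, 0.1549]
tool_rot: [0.958, -0.188, 0.204, -0.069]
force: [-0.9, -0.0, -0.5]
finger_gap: 0.024
gripper_force: 0.1
```

Run:
```python
from h import *
import cv2
np.set_printoptions(precision=4,suppress=True)
s=manip.sense(); print(s["t"],s["tcp_pos"],s["force"])
for n in("top","scene"):
    a=cams.snapshot(n)[:,:,::-1]; cv2.imwrite(f"pics/{n}10.png",a)
    for lv in(0,.4,.85,1.0):
        al=lv-.45; P=w(C,[(.05+.07*np.sin(al),0,.116+.07*np.cos(al))])[0]; p=proj(n,P); u,v=p.round().astype(int)
        print(n,lv,p.round(1),"grey",a[v-2:v+3,u-2:u+3].mean().round(0))
```

```text
22.9 [ 0.6385 -0.0244  0.1549] [-0.8736 -0.0096 -0.4834]
top 0 [300.7 169.3] grey 76.0
top 0.4 [298.8 154.4] grey 49.0
top 0.85 [296.1 139.1] grey 37.0
top 1.0 [295.2 134.9] grey 48.0
scene 0 [330.8 212.8] grey 83.0
scene 0.4 [340.1 206.3] grey 57.0
scene 0.85 [350.2 203.2] grey 25.0
scene 1.0 [353.1 203.3] grey 26.0
```

Emit:
carry_out --targets '[[[0.2, -0.1, 0.1, 0, 0, 0, 0.2], [0.4, -0.22, 0.21, 0, 0, 0, 0.2], [0.6, -0.35, 0.32, 0, 0, 0, 0.2], [0.6, -0.35, 0.32, 0, 0, 0, 0.2]]]'

```text
t: 23.33
tcp_pos: [0.6405, -0.0223, 0.1532]
tool_rot: [0.959, -0.187, 0.199, -0.069]
force: [-12.0, -3.8, 5.2]
finger_gap: 0.025
gripper_force: 5.4
```

Force has risen to 12 N with the tool barely advancing, so the lever is against its stop. Back away.

Emit:
carry_out --targets '[[[-1, 0.6, -0.5, 0, 0, 0, 0.2], [-3, 1.7, -1.6, 0, 0, 0, 0.2], [-5, 2.8, -3, 0, 0, 0, 0.2], [-7, 4, -6, 0, 0, 0, 0.2], [-8, 4.5, -10, 0, 0, 0, 0.2], [-8, 4.5, -14, 0, 0, 0, 0.2], [-8, 4.5, -16, 0, 0, 0, 0.2], [-8, 4.5, -16, 0, 0, 0, 0.2], [-8, 4.5, -16, 0, 0, 0, 0.2]]]'

```text
t: 24.08
tcp_pos: [0.4966, -0.043, 0.2634]
tool_rot: [0.958, -0.188, 0.206, -0.068]
force: [0.7, -0.8, 0.1]
finger_gap: 0.022
gripper_force: 0.0
```

Run:
```python
from h import *
import cv2
s=manip.sense(); print(s["t"],s["tcp_pos"],s["force"])
A={n:cams.snapshot(n)[:,:,::-1].copy() for n in("top","scene")}
for n,a in A.items():
    cv2.imwrite(f"pics/{n}11.png",a); g=a.max(2)
    x0,y0,x1,y1=(275,110,325,165) if n=="top" else (325,190,370,225)
    m=(g[y0:y1,x0:x1]<45).astype(np.uint8); m=cv2.morphologyEx(m,cv2.MORPH_OPEN,np.ones((5,5)))
    k,l,st,ce=cv2.connectedComponentsWithStats(m); print(n,[(tuple((ce[j]+[x0,y0]).round(1)),st[j,4]) for j in range(1,k)])
Q=[.5088,.2235,.2495]
print("dark at knob region/handpiece ends:",[A["top"][tuple(proj("top",p).round().astype(int)[::-1])].tolist() for p in w(Q,[(0,0,.046),(.06,0,.046),(-.06,0,.046)])])
for n,p in(("pads",(175,291)),("timer",(369,277)),("el",(221,171))):
    o=cv2.imread("pics/top0.png"); x,y=p; print(n,cv2.phaseCorrelate(np.float32(o[y-22:y+22,x-22:x+22].mean(2)),np.float32(A["top"][y-22:y+22,x-22:x+22].mean(2)))[0])
```

```text
24.0833 [ 0.49662558 -0.04302889  0.26336245] [ 0.72517208 -0.79694862  0.11966223]
top []
scene [((np.float64(352.5), np.float64(203.4)), np.int32(46))]
dark at knob region/handpiece ends: [[56, 54, 78], [51, 47, 47], [61, 57, 57]]
pads (0.5134532349989236, 0.5216567430931462)
timer (1.5474693657263003, 0.27726346473864893)
el (0.5136964482333539, 0.4655508860656745)
```

The ball is at (352.5,203.4) in the scene view, which corresponds to a lever angle of about 1.0. The handpiece is in the rest and the bystanders have not moved. Handing in.

```bash
python3 -c "
from station import sign_off; print(sign_off())"
```

```text
the job is handed in; nothing more can be done
None
```

I handed the job in at about 24 s with all four steps done: handpiece seated in the rest, focus pointer at the tab, light pointer within about 1.4 mm of the long mark, and lever fully over to the far side; the sign-off returned no verdict.

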